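# Clamp a shooter barrel in the sprung polishing jig

## Robot

A 6-joint arm with a two-finger parallel gripper is mounted at the origin on the work surface. World frame = base frame: x ahead of the robot, y to its left, z up, the work surface at z = 0. Lengths are in m, angles in rad, forces in N, time in s.
With the tool pointing down it reaches from about 0.2 to 0.875 m from the base axis. Payload 3.4 kg.
Tool frame: the origin (TCP) lies midway between the tips of the shut fingers; the grasp point (between the pads) lies r.grip_depth behind it (r.grip_depth is the distance from the TCP to the grasp point, in m); z points along the fingers, y is the line along which they close (so a half turn about z gives the same grasp; the last joint's range is limited). The gripper opens to 94 mm and grips with 3 to 60 N. Pads are 16 mm wide; open, the fingers measure 119 mm over their backs; the gripper's body (75 mm by 177 mm) begins 78 mm behind the grasp point.
Start: joints at [-1.358, 0.276, 1.505, -0, 1.361, -0.121], TCP at [0.188, -0.543, 0.205] pointing down, gripper open.
Joint ranges: [-2.89, 2.89], [-0.75, 2.08], [0.22, 2.7], [-1.18, 4.32], [0.11, 2.71], [-2.7, 2.7]. Speed limits (rad/s): [2.57, 2.57, 3.14, 3.14, 3.14, 3.14].

## Interface

Orientations are given as a 3x3 rotation matrix whose columns are the frame's x, y, z axes.
In Python, from plant import status, optics, r gives the robot as it stands. The module is installed in compiled form; this text tells all that it offers.
- The arm moves only by the shell command python3 -m jog 'ROWS' [FORCE]. ROWS is a JSON object of lists of equal length, an entry for each row: "translation": the shift along the tool's x, y, z normalised to -1 to 1, where 1 is 0.12 m, a list of three; "twist": the turn about the tool's z normalised to -1 to 1, where 1 is 180 degrees; "fingers": the gripper's target within -1 to 1 (fully open at 1, half-way at 0, shut at -1). In form: {"translation": [[x, y, z], ...], "twist": [twist, ...], "fingers": [fingers, ...]}. A call has 1 to 12 rows; each row is the pose to reach, as a shift and turn from the pose commanded when the call began, along the tool's axes at that moment, turning the shorter way round; what a row does not reach only later rows make up. A row lasts 1/8 s, in which the tool goes at most 62.5 mm and 10.7 degrees, less where a joint would pass 70% of its speed; a pose out of reach is approached as far as the arm can. A call with a number of a shift or a turn outside -1 to 1 is refused whole. A call with a gripper value outside its range is refused whole. The fingers move at their own pace and stop on an object; FORCE is the grip in N (left out, the last holds). Time passes only in rows, so rows that repeat a pose let the fingers close. It gives the time, the measured TCP pose, the force, the opening and the grip force at its end, in the units of the state.
- status.read_state(): the state, without advancing time (a new reading comes with each control period).
- optics.snapshot(name): name is "scene" or "top"; returns a dict with "frame" (480x640x3 uint8, red, green, blue), "range_z" (480x640 float32, m along the optical axis (not along the pixel's ray), 0 where there is no reading), "K" (3x3 intrinsics, pixels), "k1" (the pictures are not rectified: a ray, as slopes to the right and down, at radius r is drawn at 1 + k1 r^2 times it, then the intrinsics apply), "eye" and "rotation" of the camera in the world. Camera axes: x right, y up, looking along -z (the intrinsics and any distortion apply to the point x, -y, -z); pixel columns grow to the right and rows downward; lengths in m; the calibration is good to about 2 mm. A picture is of the moment at which its call begins.
- r.close_job(): hands the job in; it is judged then, once.
Trained networks look in a picture, given as the dict that the camera call returned (one of the last four; its "shot" number tells which), for a name from the list of things; names that differ only in an ending like _2 or _b are one class to them, and where a whole thing is asked for, a point or a joint stands for the part that bears it (a point fixed in the world has none). Each returns a list of dicts, best first, with "score" (0 to 1); they miss things now and then, are a little off and sometimes report something else, mostly with a low value. They report only what shows in the picture. A call takes as long as a camera call. They do not tell look-alikes from the thing itself.
- optics.look_for(picture, query): "position" ([x, y, z] in m, in world coordinates, good to about 4 mm: the middle of the surface that is visible of it).
- optics.cut_out(picture, query): "pixels" (480x640 bool, what is visible of it).
The state is a dict: "time": time; "q": joint angles; "qd": joint speeds; "effort": joint torques, N m; "ee_pos": TCP position; "ee_rot": TCP orientation; "contact_force": force on the tool from outside, world axes, zero at the start; "wrist_torque": the same for the moment, N m; "gripper_width": finger opening in m; "gripper_force": force on a finger pad.
Only numpy, scipy, OpenCV 4.12 (cv2) and the standard library are available. Lean on these libraries where they do the work, as an engineer would, in place of code of your own. Each camera call takes 0.05 s, during which the arm holds its last target. There are 200 camera calls.

## Task

Get the brass barrel ready for polishing: lift the jig's sprung clamp bar and turn it aside, lay the barrel in the jig with its collar towards the sliding gate, and slide it gently along until the collar drops fully home into the gate's slot, so that the barrel lies level. Then swing the bar back over the barrel and let it down into its fork so that it holds the barrel. Always let the sprung bar down under control rather than letting it snap, do not force the barrel, and leave the other parts on the bench where they lie.

Things in the scene. Friction and masses are not known exactly. Their poses are not given: they have to be found in the camera images.
- jig: Grey polishing jig fixed to the bench, base 155 x 145 x 12 mm. Origin on the bench under the seat; z up. The barrel's seat runs along y at x = 0, z = 45 mm (axis of a seated barrel). Clamp post at x +65, y +22 mm, 108 mm high; knob over on the -x side. The gate is on the -y side. Two fork teeth for the bar at x -43, y 22 +/- 16 mm, 62 mm high.
- seat_vee (a point): Point on the seated barrel's axis over the middle of the jig's fixed aluminium V (jig x 0, y +25, z 45 mm). The V is 20 mm wide, runs from jig y +11 to +38 mm and tops out 38 mm above the bench.
- gate_track (a point): Point on the seated barrel's axis at jig y -40 mm, mid-track of the gate: an aluminium carriage, 30 mm wide, locked somewhere along jig y, not measured. A 9 mm slot crosses it, centred anywhere from 12 mm before to 12 mm beyond this point. V ridges in line with the fixed V flank the slot (inner, +y side, 34 mm long; outer 14 mm), topping out 41 mm above the bench.
- clamp_post (a point): Axis of the vertical clamp post, about which the bar turns, 45 mm above the bench.
- knob (a point): Middle of the upright black round knob on the free end of the clamp bar: 18 mm diameter, 34 mm high (17 mm either way of this point), 130 mm from the post axis; it stands on the steel bar (14 mm wide, 10 mm thick, top face 17 mm below this point).
- clamp_lift (a joint): Lift of the clamp bar on its post, m: 0 (bar underside 50 mm above the bench) to 0.032. A spring pushes it down, about 5 N at 0, 10 N at the top, weight included. Lifted 13 mm it leaves the fork, 15 mm it clears a seated barrel's collar; on a seated barrel it reads about 0.006.
- clamp_turn (a joint): Turn of the bar about the post, rad, counter-clockwise from above. 0: across the seat in its fork, against a stop. Grows as the knob swings to the jig's -y side, to 1.8 (end stop). About 1.5 is well aside, the bar along the jig's y; there it may be let down to lift 0, and stays.
- barrel: Loose brass barrel, 0.16 to 0.26 kg: tube 22 mm diameter, 110 mm long along its y, origin on its axis at mid length. It starts level in a wooden rest, axis 45 mm above the bench; rest base 60 x 100 x 14 mm, two V saddles 12 x 20 mm, 38 mm high, at barrel y -18 and +37 mm.
- collar (a point): Centre of the barrel's round collar, on its axis at barrel y -40 mm: 32 mm diameter, 6 mm thick. While it rides on a gate ridge it stands 6 mm too high and the barrel slopes up to the gate by about 0.1 rad; over the slot it drops by its weight and can slide no farther. Laid at jig y -20 to -15 mm it is always on the inner ridge; sliding to -y then finds the slot.
- plain_end (a point): Centre of the barrel's end face away from the collar, at barrel y = +55 mm. Sliding the laid barrel along takes 3 to 5 N; a push of more than about 11 N against the slot's wall is forcing it.
- bat_a: Red plastic flipper bat lying on the bench, about 79 x 22 x 16 mm; bystander. Origin under its middle.
- bat_b: A second such flipper bat; bystander.
- spinner: Yellow nylon spinner target lying flat, 40 x 50 x 5 mm on a 76 mm wire; bystander.
- plunger: Steel plunger rod with black rubber tip, 174 mm long, 18 mm thick at the ends, lying along its x; bystander.
Mind the look-alikes: they are no part of the job. There is more than one size of the barrel; the job needs the largest.

How it is judged:
By the outcome, as a careful person would: the job done as asked, in the order asked, and still so for the second after the job is handed in, with the robot touching nothing.
It also fails if it takes over 72 s, if anything falls off the work surface, if the arm or the gripper's body presses on something with over 40 N, if the wrist force passes 120 N, or if a joint passes its speed limit or range.

## Working session

There is one attempt and no reset: what is moved stays moved. The work goes in short steps, Python scripts to look and compute and a shell command to move; the robot and the scene stay as the last step left them, time stands still between calls to the robot, and variables do not carry over. Pictures are saved under pics/ and viewed, at most 10 in all, crops included, and the job is handed in when it is done.

```bash
mkdir -p pics
cat > h.py <<'E'
import numpy as np, cv2
from plant import status, optics, r
def cloud(p):
    K=p["K"];k1=p["k1"];v,u=np.mgrid[0:480,0:640]
    D=np.array([k1,0,0,0],float)
    uv=cv2.undistortPoints(np.stack([u.ravel(),v.ravel()],1).astype(np.float64)[:,None],K,D)[:,0]
    z=p["range_z"].ravel()
    c=np.stack([uv[:,0]*z,-uv[:,1]*z,-z],1)
    w=c@np.array(p["rotation"]).T+np.array(p["eye"])
    w[z<=0]=np.nan
    return w.reshape(480,640,3)
def save(p,n): cv2.imwrite(n,cv2.cvtColor(p["frame"],cv2.COLOR_RGB2BGR))
E
python3 - <<'E'
from h import *
print(r.grip_depth, status.read_state())
for c in ("scene","top"):
    p=optics.snapshot(c); save(p,f"pics/{c}0.png"); print(c,p["eye"],p["k1"])
    for q in ("jig","knob","barrel","collar","plain_end","clamp_post","bat_a","spinner","plunger"):
        print(q,[(np.round(d["position"],3).tolist(),round(d["score"],2)) for d in optics.look_for(p,q)])
E
```

```text
0.0188 {'time': 0.0, 'q': array([-1.35797825e+00,  2.76580703e-01,  1.50609121e+00, -2.74702974e-05,
        1.36072315e+00, -1.20963946e-01]), 'qd': array([-6.47130273e-04,  1.38100177e-03, -5.13479427e-05,  9.65494834e-04,
       -1.15473037e-03, -1.63236707e-04]), 'effort': array([-2.63164824e-03, -4.04592025e+01, -2.37229443e+01,  7.00720260e-02,
        3.46151995e-02, -1.36973995e-04]), 'ee_pos': array([ 0.18826511, -0.54270828,  0.20462962]), 'ee_rot': array([[ 9.44808198e-01,  3.27623722e-01, -4.06956641e-04],
       [ 3.27623919e-01, -9.44806585e-01,  1.75607197e-03],
       [ 1.90835522e-04, -1.79247993e-03, -9.99998375e-01]]), 'contact_force': array([-0.03689743, -0.85322118, -1.3444019 ]), 'wrist_torque': array([0.00604005, 0.0041    , 0.03618476]), 'gripper_force': 0.0, 'gripper_width': 0.093520293815443}
scene [1.01584175 0.67908288 0.60495948] 0.02981185994206094
jig [([0.557, -0.004, 0.012], 0.59)]
knob [([0.53, -0.004, 0.057], 0.62), ([0.541, 0.215, 0.053], 0.49)]
barrel [([0.556, -0.004, 0.012], 0.72), ([0.54, 0.214, 0.055], 0.71), ([0.625, 0.355, 0.015], 0.63), ([0
[... 563 characters left out ...]
11176648855955
jig [([0.54, -0.032, 0.012], 0.7)]
knob [([0.528, -0.005, 0.061], 0.64)]
barrel [([0.43, 0.303, 0.016], 0.89), ([0.62, 0.342, 0.017], 0.82), ([0.534, 0.205, 0.049], 0.68)]
collar [([0.615, 0.345, 0.018], 0.96), ([0.534, 0.207, 0.06], 0.9), ([0.425, 0.305, 0.022], 0.58), ([0.7, 0.223, 0.003], 0.35)]
plain_end [([0.532, 0.203, 0.057], 0.96), ([0.43, 0.303, 0.022], 0.83), ([0.618, 0.344, 0.016], 0.75)]
clamp_post [([0.537, -0.032, 0.014], 0.75), ([0.533, 0.2, 0.055], 0.24)]
bat_a [([0.691, 0.084, 0.016], 0.92), ([0.386, 0.101, 0.015], 0.88), ([0.541, -0.034, 0.014], 0.53)]
spinner [([0.7, 0.227, 0.002], 0.85), ([0.535, 0.203, 0.05], 0.19)]
plunger [([0.789, -0.058, 0.017], 0.66)]
```

View pics/scene0.png

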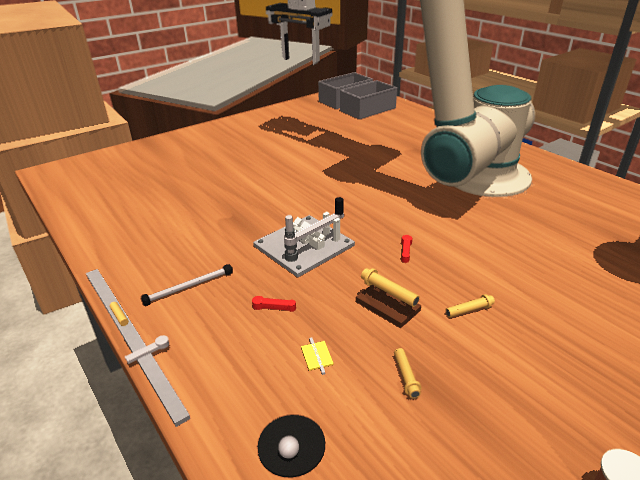

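View pics/top0.png

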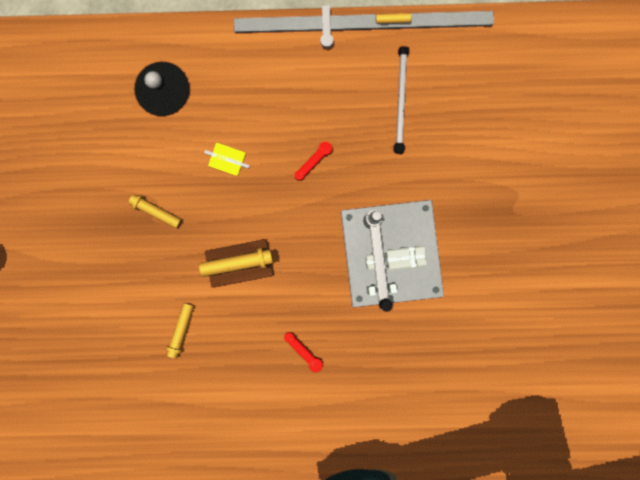

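The scene picture shows the jig at about (303,243), and the largest barrel in its wooden rest at about (390,290). The two smaller look-alikes lie at (470,305) and (407,373). In the top view, up is +x and left is +y. There the post is at (375,218), the knob at (386,305) and the gate at about (420,257). The barrel in its rest is at (235,262), with its collar at (265,258) towards -y.

```bash
cat >> h.py <<'E'
def comp(mask,seed):
    n,l=cv2.connectedComponents(mask.astype(np.uint8)); 
    return l==l[seed[1],seed[0]]
E
python3 - <<'E'
from h import *
p=optics.snapshot("top"); w=cloud(p); z=w[...,2]
roi=np.zeros((480,640),bool); roi[180:325,325:460]=1
m=roi&(z>0.007)
pts=w[m][:,:2]; 
base=roi&(z>0.007)&(z<0.018)
print("bench z",np.nanmedian(z[330:400,420:500]),"base z",np.nanmedian(z[base]))
rc=cv2.minAreaRect((w[comp(m,(430,280))][:,:2]*1000).astype(np.float32)); print("rect",rc)
# knob top & post top
k=roi&(z>0.08); n,l=cv2.connectedComponents(k.astype(np.uint8))
for i in range(1,n):
    q=w[l==i]; print(len(q),np.round([q[:,0].min(),q[:,0].max(),q[:,1].min(),q[:,1].max(),np.median(q[:,2])],4), np.round(np.median(q,0),4))
# barrel
b=np.zeros_like(roi); b[235:290,190:285]=1
m=b&(z>0.03); q=w[m]; ax=(q[:,:2].mean(0)); print("barrel",rc:=cv2.minAreaRect((q[:,:2]*1000).astype(np.float32)),q[:,2].max())
c=b&(z>0.0575); print("collar top",np.round(np.median(w[c],0),4),c.sum())
t=b&(z>0.051)&(z<0.0575); q=w[t];print("tube",cv2.fitLine((q[:,:2]*1000).astype(np.float32),cv2.DIST_L2,0,.01,.01).ravel(), np.percentile(q[:,2],[5,50,95]))
E
```

```text
bench z -0.0008946580194310605 base z 0.011144033290536703
rect ((539.4525146484375, -34.39733123779297), (160.96580505371094, 145.22634887695312), 5.394442081451416)
102 [ 0.5854  0.6009 -0.0091  0.0055  0.1062] [ 0.5935 -0.0009  0.1062]
126 [ 0.4569  0.4742 -0.0218 -0.0055  0.0925] [ 0.4657 -0.0134  0.0925]
barrel ((533.6903686523438, 208.81097412109375), (31.21272850036621, 110.48712921142578), 7.083716869354248) 0.06421037051112966
collar top [0.5365 0.1708 0.0587] 73
tube [ 1.6602819e-01 -9.8612100e-01  5.3199469e+02  2.0902643e+02] [0.05146441 0.05421827 0.05653099]
```

```bash
cat >> h.py <<'E'
Y=0.096; O=np.array([0.5317,-0.029])
def jig(x,y,z): 
    c,s=np.cos(Y),np.sin(Y); return np.array([O[0]+c*x-s*y,O[1]+s*x+c*y,z])
def go(pos,yaw):
    s=status.read_state(); R=s["ee_rot"]; d=R.T@(np.asarray(pos)-s["ee_pos"])/0.12
    y0=np.arctan2(R[1,0],R[0,0]); dy=(yaw-y0+np.pi)%(2*np.pi)-np.pi
    print("shift",np.round(d,3),"twist",round(-dy/np.pi,4),"now",np.round(s["ee_pos"],4),round(y0,3),"F",np.round(s["contact_force"],1),"w",round(s["gripper_width"],4),round(s["gripper_force"],1),"t",round(s["time"],2),"q6",round(s["q"][5],2))
E
R='{"translation":[[0.45,-0.43,0],[0.907,-0.852,0],[0.907,-0.852,0]],"twist":[0,0,0],"fingers":[0.2,0.2,0.2]}'
python3 -m jog '{"translation":[[0.45,-0.43,0],[0.907,-0.852,0]],"twist":[0,0],"fingers":[0.2,0.2]}' >/dev/null
python3 -m jog '{"translation":[[0.45,-0.43,0],[0.907,-0.852,0]],"twist":[0,0],"fingers":[0.2,0.2]}' >/dev/null
python3 -m jog '{"translation":[[0.45,-0.43,0],[0.907,-0.852,0]],"twist":[0,0],"fingers":[0.2,0.2]}' >/dev/null
python3 -m jog '{"translation":[[0.45,-0.43,0],[0.907,-0.852,0],[0.907,-0.852,0]],"twist":[0.02,0.05,0.076],"fingers":[0.2,0.2,0.2]}'
python3 -c "
from h import *
go([0.4655,-0.0134,0.066],Y)"
```

```text
time: 2.17
ee_pos: [0.4324, -0.0758, 0.2057]
ee_rot: [[0.995, 0.096, 0.001], [0.096, -0.995, 0.0], [0.001, -0.0, -1.0]]
contact_force: [0.2, -0.5, 0.3]
gripper_width: 0.0565
gripper_force: 0.0
shift [ 0.323 -0.491  1.165] twist 0.0 now [ 0.4324 -0.0758  0.2057] 0.096 F [ 0.2 -0.5  0.3] w 0.0565 0.0 t 2.17 q6 1.14
```

```bash
python3 -m jog '{"translation":[[0.2,-0.3,0],[0.323,-0.491,0],[0.323,-0.491,0.5],[0.323,-0.491,0.8],[0.323,-0.491,0.85]],"twist":[0,0,0,0,0],"fingers":[0.2,0.2,0.2,0.2,0.2]}' >/dev/null
python3 -c "
from h import *
go([0.4655,-0.0134,0.066],Y)
p=optics.snapshot('scene'); cv2.imwrite('pics/s1.png',cv2.resize(cv2.cvtColor(p['frame'],cv2.COLOR_RGB2BGR)[100:300,200:460],None,fx=3,fy=3))"
```

```text
shift [ 0.028 -0.018  0.296] twist -0.0002 now [ 0.4625 -0.0159  0.1015] 0.095 F [ 0.4  0.5 -0.5] w 0.0563 0.0 t 2.8 q6 1.29
```

View pics/s1.png

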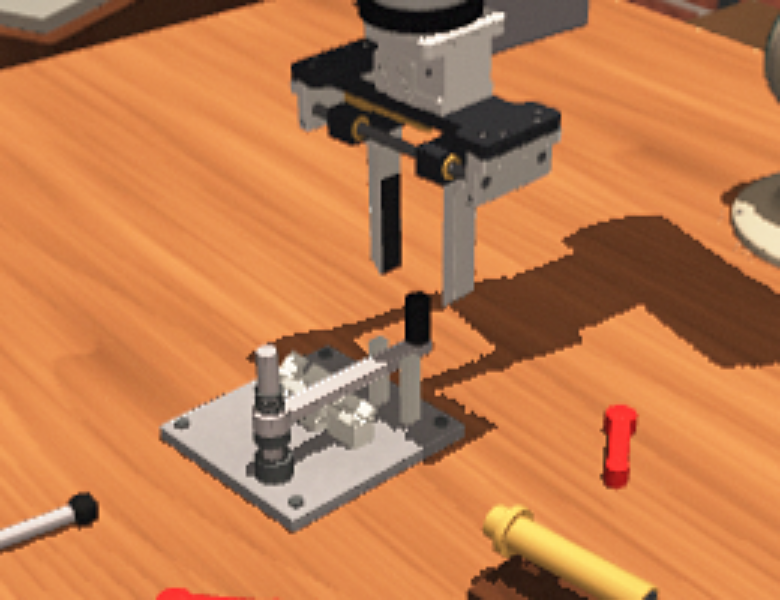

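The picture shows the two fingers at about (385,225) and (458,270), on either side of the knob at (417,318) and a little above it. I'll go down and grip.

```bash
python3 -m jog '{"translation":[[0.02,-0.01,0.15],[0.02,-0.01,0.3],[0.02,-0.01,0.3],[0.02,-0.01,0.3],[0.02,-0.01,0.3],[0.02,-0.01,0.3],[0.02,-0.01,0.3],[0.02,-0.01,0.3]],"twist":[0,0,0,0,0,0,0,0],"fingers":[0.2,0.2,-0.3,-1,-1,-1,-1,-1]}' 45 >/dev/null
python3 -c "
from h import *
go([0.4655,-0.0134,0.066],Y)"
```

```text
shift [-0.011 -0.016  0.014] twist -0.0003 now [ 0.467  -0.0152  0.0677] 0.095 F [-0.8  0.2  1.7] w 0.0173 45.0 t 3.85 q6 1.29
```

```bash
python3 -m jog '{"translation":[[0,0,-0.04],[0,0,-0.08],[0,0,-0.12],[0,0,-0.16],[0,0,-0.2],[0,0,-0.2],[0,0,-0.2]],"twist":[0,0,0,0,0,0,0],"fingers":[-1,-1,-1,-1,-1,-1,-1]}' 50
python3 -c "
from h import *
p=optics.snapshot('scene'); go([0.467,-0.0152,0.066],Y);save(p,'pics/s2f.png'); cv2.imwrite('pics/s2.png',cv2.resize(cv2.cvtColor(p['frame'],cv2.COLOR_RGB2BGR)[140:290,240:380],None,fx=3,fy=3))"
```

```text
time: 4.72
ee_pos: [0.4676, -0.015, 0.0915]
ee_rot: [[0.995, 0.095, 0.002], [0.095, -0.995, -0.0], [0.002, 0.0, -1.0]]
contact_force: [6.0, -0.3, -9.1]
gripper_width: 0.0169
gripper_force: 50.0
shift [-0.005  0.001  0.212] twist -0.0004 now [ 0.4676 -0.015   0.0914] 0.095 F [ 6.4 -0.8 -9.2] w 0.0169 50.0 t 4.78 q6 1.29
```

View pics/s2.png

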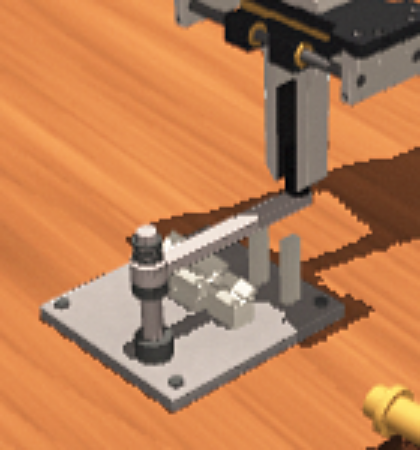

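The bar now stands about 24 mm up, clear of the fork teeth at about (258,260) and (290,270), and the knob is held at (298,190). Next I'll swing it aside in two arcs of 0.75 rad.

```bash
python3 -m jog '{"translation":[[0.0085,0.135,0],[0.034,0.268,0],[0.075,0.397,0],[0.133,0.519,0],[0.205,0.634,0],[0.291,0.738,0],[0.291,0.738,0]],"twist":[-0.04,-0.08,-0.119,-0.159,-0.199,-0.239,-0.239],"fingers":[-1,-1,-1,-1,-1,-1,-1]}'
python3 -c "
from h import *
t=.75
go(jig(65-130*np.cos(t),22-130*np.sin(t),.0914),Y+t)"
```

```text
time: 5.65
ee_pos: [0.5095, -0.0988, 0.0906]
ee_rot: [[0.665, 0.747, -0.002], [0.747, -0.665, 0.003], [0.001, -0.003, -1.0]]
contact_force: [3.5, 2.9, -9.1]
gripper_width: 0.0171
gripper_force: 50.0
shift [-560.973  236.028   -1.376] twist -0.0007 now [ 0.5095 -0.0988  0.0906] 0.844 F [ 3.5  2.9 -9.1] w 0.0171 50.0 t 5.65 q6 0.4
```

```bash
sed -i 's/O\[0\]+c\*x-s\*y,O\[1\]+s\*x+c\*y,z/O[0]+(c*x-s*y)\/1e3,O[1]+(s*x+c*y)\/1e3,z/' h.py
python3 -m jog '{"translation":[[0.0085,0.135,0],[0.034,0.268,0],[0.075,0.397,0],[0.133,0.519,0],[0.205,0.634,0],[0.291,0.738,0],[0.291,0.738,0]],"twist":[-0.04,-0.08,-0.119,-0.159,-0.199,-0.239,-0.239],"fingers":[-1,-1,-1,-1,-1,-1,-1]}'
python3 -c "
from h import *
t=1.5
go(jig(65-130*np.cos(t),22-130*np.sin(t),.0914),Y+t)"
```

```text
time: 6.52
ee_pos: [0.5976, -0.1314, 0.0901]
ee_rot: [[-0.024, 1.0, -0.005], [1.0, 0.024, 0.001], [0.002, -0.005, -1.0]]
contact_force: [0.4, 0.3, -9.2]
gripper_width: 0.0169
gripper_force: 50.0
shift [ 0.005 -0.001 -0.011] twist -0.0004 now [ 0.5976 -0.1314  0.0901] 1.595 F [ 0.4  0.3 -9.2] w 0.0169 50.0 t 6.53 q6 -0.35
```

```bash
python3 -m jog '{"translation":[[0,0,0.03],[0,0,0.06],[0,0,0.09],[0,0,0.12],[0,0,0.15],[0,0,0.17],[0,0,0.185],[0,0,0.185]],"twist":[0,0,0,0,0,0,0,0],"fingers":[-1,-1,-1,-1,-1,-1,-1,-1]}'
```

```text
time: 7.52
ee_pos: [0.5991, -0.132, 0.0692]
ee_rot: [[-0.026, 1.0, -0.0], [1.0, 0.026, 0.001], [0.001, -0.0, -1.0]]
contact_force: [-1.4, 3.6, -5.5]
gripper_width: 0.0173
gripper_force: 50.0
```

```bash
python3 -m jog '{"translation":[[0,0,0.01],[0,0,0.02],[0,0,0.03],[0,0,0.03]],"twist":[0,0,0,0],"fingers":[-1,-1,-1,-1]}'
```

```text
time: 8.02
ee_pos: [0.6003, -0.1329, 0.067]
ee_rot: [[-0.026, 1.0, 0.002], [1.0, 0.026, -0.001], [-0.001, 0.002, -1.0]]
contact_force: [-1.7, 3.0, 4.7]
gripper_width: 0.0173
gripper_force: 50.0
```

```bash
python3 -m jog '{"translation":[[0,0,0],[0,0,0],[0,0,0],[0,0,-0.2],[0,0,-0.6],[0,0,-0.9]],"twist":[0,0,0,0,0,0],"fingers":[0.1,0.1,0.1,0.1,0.1,0.1]}'
python3 -c "
from h import *
p=optics.snapshot('scene')
for q in ('barrel','collar'): print(q,[(np.round(d['position'],3).tolist(),round(d['score'],2)) for d in optics.look_for(p,q)])
w=cloud(p);z=w[...,2];b=np.zeros(z.shape,bool);b[262:330,350:430]=1
q=w[b&(z>.046)]
r_=cv2.minAreaRect((q[:,:2]*1000).astype(np.float32));print(r_,cv2.fitLine((w[b&(z>.05)&(z<.0575)][:,:2]*1000).astype(np.float32),cv2.DIST_L2,0,.01,.01).ravel(),q[:,2].max())
go([0.531,0.223,0.16],np.pi/2+.145)"
```

```text
time: 8.78
ee_pos: [0.5999, -0.133, 0.1753]
ee_rot: [[-0.026, 1.0, 0.001], [1.0, 0.026, -0.001], [-0.001, 0.001, -1.0]]
contact_force: [0.5, -0.2, -0.1]
gripper_width: 0.052
gripper_force: 0.0
barrel [([0.431, 0.306, 0.017], 0.85), ([0.628, 0.352, 0.015], 0.85), ([0.543, 0.212, 0.056], 0.76), ([0.696, 0.092, 0.016], 0.56), ([0.574, -0.011, 0.008], 0.35)]
collar [([0.538, 0.212, 0.053], 0.8), ([0.433, 0.307, 0.014], 0.72), ([0.625, 0.351, 0.015], 0.62)]
((531.1883544921875, 207.74171447753906), (31.156158447265625, 111.81806945800781), 12.481730461120605) [ 1.7757216e-01 -9.8410779e-01  5.3576910e+02  2.1188103e+02] 0.06328600130326334
shift [ 2.982 -0.505  0.121] twist -0.038 now [ 0.6007 -0.1331  0.1756] 1.597 F [-0.3  0.2 -0.4] w 0.0517 0.0 t 8.93 q6 -0.36
```

```bash
python3 -m jog '{"translation":[[0.4,-0.08,0],[0.9,-0.17,0],[1,-0.17,0]],"twist":[0,0,0],"fingers":[0.1,0.1,0.1]}' >/dev/null
python3 -m jog '{"translation":[[0.4,-0.08,0],[0.9,-0.17,0],[1,-0.17,0]],"twist":[0,0,0],"fingers":[0.1,0.1,0.1]}' >/dev/null
python3 -m jog '{"translation":[[0.4,-0.08,0],[0.8,-0.17,0.1],[0.98,-0.17,0.12],[0.98,-0.17,0.12]],"twist":[0,-0.02,-0.045,-0.045],"fingers":[0.1,0.1,0.1,0.1]}' >/dev/null
python3 -c "
from h import *
p=optics.snapshot('scene')
go([0.5307,0.2228,0.028],np.pi/2+.166)
cv2.imwrite('pics/s3.png',cv2.resize(cv2.cvtColor(p['frame'],cv2.COLOR_RGB2BGR)[180:340,250:450],None,fx=3,fy=3))"
```

```text
shift [0.003 0.014 1.085] twist 0.0002 now [0.5293 0.2224 0.1583] 1.737 F [-0.7  0.  -0.5] w 0.0519 0.0 t 10.22 q6 0.11
```

View pics/s3.png

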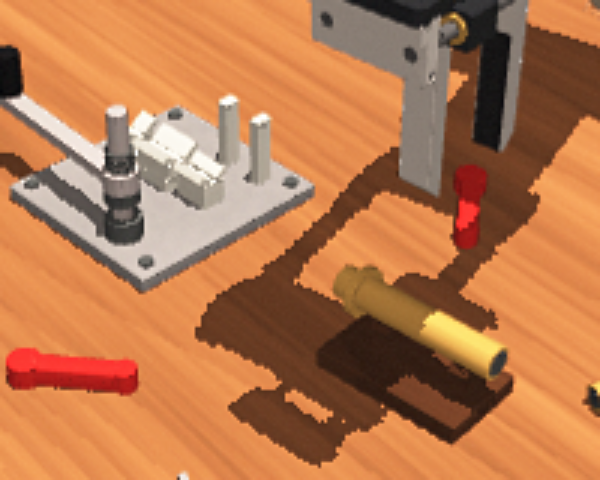

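The bar lies aside along the jig's -y at about (40,120), let down. The gate and V stand empty at about (180,160), and the fingers at (420,130) and (495,100) are above the barrel at (420,320). I'll go down and grip.

```bash
python3 -m jog '{"translation":[[0,0.014,0.4],[0,0.014,0.7],[0,0.014,0.85],[0,0.014,0.95],[0,0.014,1]],"twist":[0,0,0,0,0],"fingers":[0.1,0.1,0.1,0.1,0.1]}'
python3 -m jog '{"translation":[[0,0,0.04],[0,0,0.08],[0,0,0.085],[0,0,0.085],[0,0,0.085],[0,0,0.085],[0,0,0.085],[0,0,0.085]],"twist":[0,0,0,0,0,0,0,0],"fingers":[0.1,0.1,0,-0.3,-1,-1,-1,-1]}' 18
python3 -c "
from h import *
go([0.5307,0.2228,0.028],np.pi/2+.166)"
```

```text
time: 10.85
ee_pos: [0.531, 0.2226, 0.0388]
ee_rot: [[-0.165, 0.986, -0.0], [0.986, 0.165, -0.001], [-0.001, -0.0, -1.0]]
contact_force: [-0.1, -0.3, -0.2]
gripper_width: 0.0518
gripper_force: 0.0
time: 11.85
ee_pos: [0.5303, 0.2238, 0.0292]
ee_rot: [[-0.167, 0.986, -0.0], [0.986, 0.167, -0.0], [-0.0, -0.0, -1.0]]
contact_force: [-2.0, -0.7, 2.8]
gripper_width: 0.0216
gripper_force: 18.0
shift [-0.009  0.002  0.01 ] twist 0.0004 now [0.5303 0.2238 0.0292] 1.738 F [-2.  -0.7  2.8] w 0.0216 18.0 t 11.85 q6 0.11
```

```bash
python3 -m jog '{"translation":[[0,0,-0.06],[0,0,-0.15],[0,0,-0.35],[0,0,-0.6],[0,0,-0.75],[0,0,-0.75],[0,0,-0.75]],"twist":[0,0,0,0,0,0,0],"fingers":[-1,-1,-1,-1,-1,-1,-1]}' 25
python3 -c "
from h import *
go(jig(0,37,.12),np.pi/2+Y)
p=optics.snapshot('scene'); w=cloud(p); z=w[...,2]
m=optics.cut_out(p,'barrel')
for d in m:
    q=w[d['pixels']]; print(d['score'],d['pixels'].sum(),np.round(np.nanmedian(q,0),3),np.round(np.nanmin(q,0),3),np.round(np.nanmax(q,0),3))
    if np.nanmedian(q[:,2])>.08: 
        for y in np.arange(.15,.29,.01):
            s=q[abs(q[:,1]-y)<.005]; 
            if len(s): print(round(y,2),np.round(s[:,2].max(),4),np.round(s[s[:,2].argmax(),0],4))
save(p,'pics/s4.png')
print(np.round(status.read_state()['wrist_torque'],3))"
```

```text
time: 12.72
ee_pos: [0.5299, 0.2236, 0.1184]
ee_rot: [[-0.166, 0.986, -0.001], [0.986, 0.166, -0.0], [-0.0, -0.001, -1.0]]
contact_force: [-0.7, 0.3, -2.9]
gripper_width: 0.0211
gripper_force: 25.0
shift [-1.77  -0.314 -0.012] twist 0.0227 now [0.5299 0.2236 0.1184] 1.738 F [-0.7  0.3 -2.9] w 0.0211 25.0 t 12.72 q6 0.11
0.91 594 [0.626 0.349 0.018] [ 0.594  0.298 -0.001] [0.647 0.381 0.027]
0.79 669 [0.538 0.198 0.141] [ 0.38  -0.009 -0.   ] [0.607 0.264 0.218]
0.15 0.1447 0.5424
0.16 0.1491 0.5405
0.17 0.1496 0.5449
0.18 0.1476 0.5424
0.19 0.1458 0.5363
0.2 0.1458 0.5376
0.21 0.1431 0.5432
0.23 0.147 0.5309
0.24 0.1464 0.5272
0.25 0.2179 0.6074
0.26 0.1466 0.5254
0.62 580 [0.432 0.304 0.016] [ 0.364  0.272 -0.002] [0.472 0.325 0.027]
0.15 607 [ 0.602 -0.069  0.061] [ 0.552 -0.209 -0.001] [0.609 0.009 0.096]
[-0.008 -0.043 -0.045]
```

View pics/s4.png

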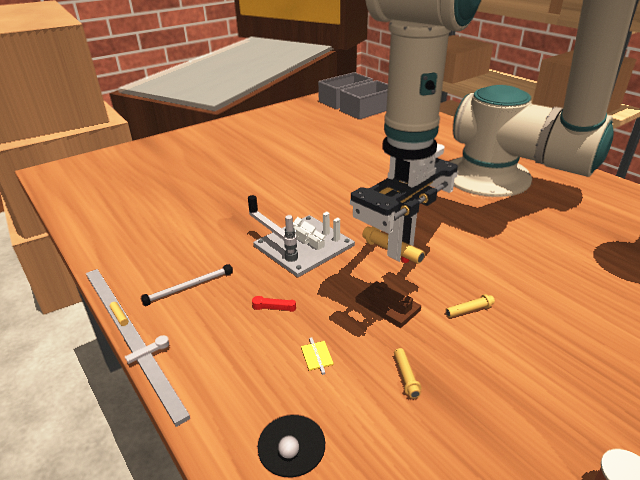

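The barrel is held level at about (393,245). The rest at (390,303) stayed where it was, and so did the bystanders. I'll measure the gate's slot before laying the barrel.

```bash
python3 -c "
from h import *
for c in ('top','scene'):
    p=optics.snapshot(c); w=cloud(p).reshape(-1,3); d=w[:,:2]-O; C,S=np.cos(Y),np.sin(Y)
    x=(C*d[:,0]+S*d[:,1])*1e3; y=(-S*d[:,0]+C*d[:,1])*1e3; z=w[:,2]*1e3
    print(c)
    for a in range(-80,44,3):
        m=(abs(y-a)<1.5)&(abs(x)<17)&(z>5)&(z<60)
        if m.any(): h=m&(z>25); print(a,m.sum(),np.round([z[m].min(),np.median(z[m]),z[m].max()],0),np.round([x[h].min(),x[h].max()],0) if h.any() else '')
"
```

```text
top
-80 1 [7. 7. 7.] 
-77 35 [ 8. 10. 14.] 
-74 41 [ 7. 11. 16.] 
-71 43 [ 8. 12. 17.] 
-68 38 [ 7. 11. 15.] 
-65 40 [ 7. 11. 15.] 
-62 38 [ 8. 11. 15.] 
-59 45 [ 7. 11. 14.] 
-56 9 [ 7. 11. 15.] 
-53 18 [30. 36. 40.] [-12.  15.]
-50 42 [29. 37. 43.] [-16.  15.]
-47 43 [ 9. 36. 41.] [-16.  15.]
-44 43 [13. 36. 42.] [-15.  16.]
-41 46 [ 9. 35. 41.] [-15.  16.]
-38 68 [ 8. 24. 41.] [-13.  15.]
-35 38 [10. 22. 25.] 
-32 25 [10. 22. 25.] 
-29 33 [12. 35. 40.] [-15.  16.]
-26 36 [29. 36. 41.] [-15.  15.]
-23 42 [29. 36. 42.] [-16.  15.]
-20 44 [13. 36. 42.] [-16.  16.]
-17 42 [ 9. 35. 40.] [-15.  16.]
-14 42 [14. 36. 43.] [-15.  16.]
-11 41 [29. 37. 44.] [-16.  15.]
-8 41 [30. 36. 41.] [-16.  15.]
-5 47 [ 8. 35. 42.] [-15.  16.]
-2 42 [13. 36. 42.] [-15.  16.]
1 40 [16. 37. 44.] [-16.  15.]
4 76 [ 9. 23. 40.] [-16.  15.]
7 28 [ 8. 11. 14.] 
10 30 [ 8. 32. 37.] [-12.  12.]
13 37 [ 8. 33. 41.] [-12.  12.]
16 44 [ 9. 32. 39.] [-11.  12.]
19 39 [ 7. 33. 40.] [-11.  13.]
22 45 [ 9. 33. 39.] [-12.  11.]
25 43 [ 8. 32. 39.] [-12.  12.]
28 43 [ 9. 32. 39.] [-11.  12.]
31 41 [ 8. 33. 39.] [-11.  1
[... 560 characters left out ...]
16.]
-23 18 [13. 35. 41.] [-9. 15.]
-20 22 [12. 32. 41.] [-10.  15.]
-17 23 [13. 32. 43.] [-11.  15.]
-14 24 [13. 31. 42.] [-12.  15.]
-11 26 [12. 35. 42.] [-12.  17.]
-8 18 [10. 29. 42.] [-12.  15.]
-5 20 [15. 33. 41.] [-12.  17.]
-2 26 [12. 34. 43.] [-10.  16.]
1 43 [12. 33. 42.] [-13.  16.]
4 35 [11. 27. 41.] [-13.  16.]
7 8 [12. 16. 34.] [-7. -6.]
10 16 [14. 31. 39.] [-9. 12.]
13 22 [12. 25. 40.] [-10.  13.]
16 20 [11. 31. 39.] [-7. 11.]
19 25 [10. 31. 39.] [-9. 13.]
22 16 [11. 28. 39.] [-7. 11.]
25 23 [13. 31. 40.] [-9. 13.]
28 24 [12. 31. 39.] [-9. 13.]
31 23 [12. 30. 38.] [-10.  10.]
34 64 [11. 24. 39.] [-10.  11.]
37 39 [10. 19. 38.] [-8. 11.]
40 13 [10. 13. 15.] 
43 11 [11. 13. 15.]
```

```bash
python3 -m jog '{"translation":[[-0.2,-0.04,0],[-0.5,-0.09,0],[-0.8,-0.15,0],[-0.885,-0.157,0]],"twist":[0,0,0,0],"fingers":[-1,-1,-1,-1]}' >/dev/null
python3 -m jog '{"translation":[[-0.2,-0.04,0],[-0.5,-0.09,0],[-0.75,-0.14,0],[-0.885,-0.157,0],[-0.885,-0.157,0]],"twist":[0.005,0.01,0.018,0.023,0.023],"fingers":[-1,-1,-1,-1,-1]}' >/dev/null
python3 -c "
from h import *
go(jig(0,37,.045),np.pi/2+Y)"
```

```text
shift [-0.001 -0.008  0.616] twist -0.0008 now [0.529  0.0079 0.1189] 1.664 F [-0.4 -0.3 -2.8] w 0.0211 25.0 t 14.05 q6 -0.21
```

```bash
python3 -m jog '{"translation":[[0,-0.008,0.2],[0,-0.008,0.4],[0,-0.008,0.55],[0,-0.008,0.62],[0,-0.008,0.65],[0,-0.008,0.67],[0,-0.008,0.67]],"twist":[0,0,0,0,0,0,0],"fingers":[-1,-1,-1,-1,-1,-1,-1]}' 18
python3 -m jog '{"translation":[[0,0,0.01],[0,0,0.02],[0,0,0.03],[0,0,0.03]],"twist":[0,0,0,0],"fingers":[-1,-1,-1,-1]}' 15
```

```text
time: 14.92
ee_pos: [0.5282, 0.008, 0.039]
ee_rot: [[-0.095, 0.995, 0.001], [0.995, 0.095, -0.0], [-0.0, 0.001, -1.0]]
contact_force: [0.3, -0.5, -1.4]
gripper_width: 0.0215
gripper_force: 18.0
time: 15.42
ee_pos: [0.529, 0.0079, 0.0359]
ee_rot: [[-0.095, 0.995, 0.003], [0.995, 0.095, -0.0], [-0.001, 0.003, -1.0]]
contact_force: [1.3, 1.1, 4.6]
gripper_width: 0.0217
gripper_force: 16.6
```

```bash
python3 -m jog '{"translation":[[0,0,0],[0,0,0],[0,0,0.008],[0,0,0.016],[0,0,0.024],[0,0,0.024]],"twist":[0,0,0,0,0,0],"fingers":[-1,-1,-1,-1,-1,-1]}' 5
python3 -c "
from h import *
p=optics.snapshot('scene'); go(jig(0,37,.03),np.pi/2+Y);cv2.imwrite('pics/s5.png',cv2.resize(cv2.cvtColor(p['frame'],cv2.COLOR_RGB2BGR)[170:290,240:400],None,fx=4,fy=4))
print(status.read_state()['wrist_torque'])"
```

```text
time: 16.18
ee_pos: [0.5293, 0.0078, 0.035]
ee_rot: [[-0.095, 0.995, 0.004], [0.995, 0.095, -0.001], [-0.001, 0.004, -1.0]]
contact_force: [-2.3, 0.6, 20.3]
gripper_width: 0.022
gripper_force: 10.7
shift [ 0.001 -0.01   0.042] twist -0.0003 now [0.5293 0.0079 0.035 ] 1.666 F [-1.9  0.5 21. ] w 0.0219 10.7 t 16.23 q6 -0.21
[ 0.1019028   0.27857833 -0.04608832]
```

View pics/s5.png

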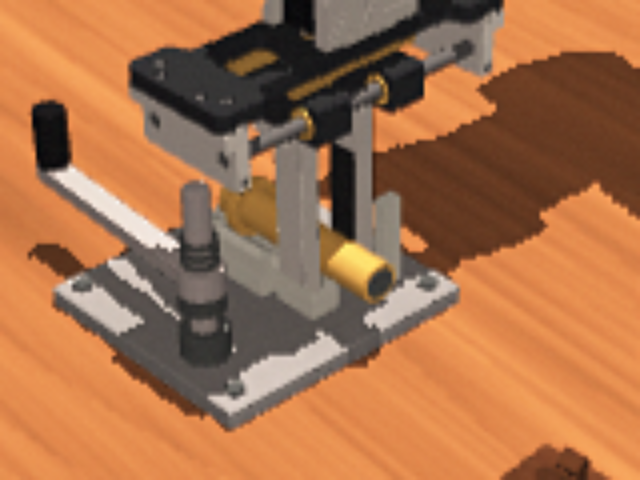

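The barrel is over the V at about (330,245) with its collar over the gate at (255,205). The 20 N at tip height 35 mm, with its moment, means the -x fingertip is standing on the edge of the V. I'll lift a little, shift 1.5 mm to -x and try again.

```bash
python3 -m jog '{"translation":[[0,0,0],[0,0,0],[0,0,-0.05],[0,0,-0.1],[0,-0.014,-0.1],[0,-0.014,-0.1]],"twist":[0,0,0,0,0,0],"fingers":[-1,-1,-1,-1,-1,-1]}' 18
python3 -c "
from h import *
print(status.read_state()['wrist_torque'])"
python3 -m jog '{"translation":[[0,0,0.02],[0,0,0.04],[0,0,0.06],[0,0,0.06]],"twist":[0,0,0,0],"fingers":[-1,-1,-1,-1]}' 18
python3 -c "
from h import *
print(status.read_state()['wrist_torque'])"
```

```text
time: 16.98
ee_pos: [0.5249, 0.0079, 0.0434]
ee_rot: [[-0.095, 0.995, -0.003], [0.995, 0.095, 0.0], [0.0, -0.002, -1.0]]
contact_force: [-0.6, 0.7, -1.6]
gripper_width: 0.022
gripper_force: 18.0
[ 0.04343319 -0.11211686  0.08061235]
time: 17.48
ee_pos: [0.5265, 0.0078, 0.0376]
ee_rot: [[-0.095, 0.995, 0.001], [0.995, 0.095, -0.0], [-0.0, 0.001, -1.0]]
contact_force: [-0.8, 0.1, 3.8]
gripper_width: 0.0216
gripper_force: 24.0
[0.05025303 0.12020426 0.0192694 ]
```

```bash
python3 -m jog '{"translation":[[0,0,-0.1],[0,0,-0.2],[0,0,-0.25],[0,0,-0.25],[0,0,-0.25]],"twist":[0,0,0,0,0],"fingers":[-1,-1,-1,-1,-1]}' 18
python3 -c "
from h import *
go(jig(0,37,.03),np.pi/2+Y); print(status.read_state()['wrist_torque'])
C,S=np.cos(Y),np.sin(Y)
for c in ('scene','top'):
    p=optics.snapshot(c); w=cloud(p).reshape(-1,3); d=w[:,:2]-O
    x=(C*d[:,0]+S*d[:,1])*1e3; y=(-S*d[:,0]+C*d[:,1])*1e3; z=w[:,2]*1e3
    col=p['frame'].reshape(-1,3).astype(int); br=(col[:,0]-col[:,2]>60)&(col[:,0]>100)
    print(c)
    for a in range(-45,100,4):
        m=br&(abs(y-a)<2)&(abs(x)<25)&(z>45)&(z<100)
        if m.sum()>2: print(a,m.sum(),np.round([x[m].min(),x[m].max(),z[m].min(),z[m].max()],1))
"
```

```text
time: 18.1
ee_pos: [0.5258, 0.0078, 0.0668]
ee_rot: [[-0.095, 0.995, -0.0], [0.995, 0.095, -0.0], [0.0, -0.0, -1.0]]
contact_force: [0.3, 0.1, -3.3]
gripper_width: 0.0215
gripper_force: 18.0
shift [-0.002  0.02   0.307] twist -0.0003 now [0.5258 0.0078 0.0668] 1.666 F [ 0.3  0.1 -3.3] w 0.0215 18.0 t 18.1 q6 -0.21
[ 0.00984999 -0.07958632  0.0288242 ]
scene
-33 10 [-2.5  7.  78.1 92. ]
-29 9 [ 0.5  9.  83.2 92.2]
-21 13 [-10.6  12.8  75.9  98.7]
-17 62 [-16.5  12.4  67.   99.1]
-13 26 [-9.4 14.3 68.2 97.5]
-9 12 [-6.   6.9 78.2 94. ]
-5 18 [-7.8  8.2 77.5 93.5]
-1 16 [-3.3  7.7 78.1 94. ]
3 10 [ 0.1  9.4 79.3 92.4]
7 10 [ 4.1  8.8 78.9 91.4]
11 3 [ 7.8  8.9 84.2 90.3]
35 3 [-3.6 -0.6 93.5 94.3]
39 8 [-5.7  2.5 89.5 94.6]
43 9 [-14.1   6.8  86.7  93.9]
47 18 [-20.8   9.4  77.5  94.8]
51 20 [-7.6  8.8 77.4 94.9]
55 16 [-1.7  9.3 80.3 94.6]
59 17 [-7.3  8.9 78.5 96.3]
63 19 [-8.5  9.2 81.6 96.4]
67 19 [-7.5  7.8 80.8 95.7]
71 16 [-7.4  8.6 81.9 93.4]
75 32 [-12.1   8.1  74.8  95.2]
top
```

```bash
python3 -m jog '{"translation":[[0.05,0.01,0],[0.098,0.014,0],[0.098,0.014,0.1],[0.098,0.014,0.18],[0.098,0.014,0.22],[0.098,0.014,0.22]],"twist":[0,0,0,0,0,0],"fingers":[-1,-1,-1,-1,-1,-1]}' 18
python3 -m jog '{"translation":[[0,0,0.01],[0,0,0.02],[0,0,0.03],[0,0,0.04],[0,0,0.04]],"twist":[0,0,0,0,0],"fingers":[-1,-1,-1,-1,-1]}' 12
python3 -c "
from h import *
go(jig(0,48.5,.03),np.pi/2+Y); print(status.read_state()['wrist_torque'])"
```

```text
time: 18.95
ee_pos: [0.5262, 0.0196, 0.0399]
ee_rot: [[-0.095, 0.996, -0.001], [0.996, 0.095, 0.0], [0.0, -0.001, -1.0]]
contact_force: [-0.4, 0.1, -3.0]
gripper_width: 0.022
gripper_force: 18.0
time: 19.58
ee_pos: [0.5269, 0.0197, 0.0359]
ee_rot: [[-0.095, 0.995, 0.0], [0.995, 0.095, -0.0], [-0.0, 0.0, -1.0]]
contact_force: [-0.6, 0.1, -1.4]
gripper_width: 0.0215
gripper_force: 12.0
shift [-0.004  0.001  0.049] twist -0.0003 now [0.5269 0.0197 0.0359] 1.666 F [-0.6  0.1 -1.4] w 0.0215 12.0 t 19.57 q6 -0.19
[-0.00490273 -0.14546085 -0.03717424]
```

```bash
python3 -m jog '{"translation":[[0,0,0.008],[0,0,0.016],[0,0,0.024],[0,0,0.024]],"twist":[0,0,0,0],"fingers":[-1,-1,-1,-1]}' 8
python3 -m jog '{"translation":[[0,0,0.008],[0,0,0.016],[0,0,0.024],[0,0,0.024]],"twist":[0,0,0,0],"fingers":[-1,-1,-1,-1]}' 6
```

```text
time: 20.08
ee_pos: [0.5269, 0.0198, 0.0329]
ee_rot: [[-0.095, 0.995, 0.0], [0.995, 0.095, 0.0], [0.0, 0.001, -1.0]]
contact_force: [1.1, 1.8, 0.4]
gripper_width: 0.0219
gripper_force: 8.0
time: 20.58
ee_pos: [0.5267, 0.0197, 0.0299]
ee_rot: [[-0.095, 0.995, 0.0], [0.995, 0.095, -0.0], [-0.0, 0.0, -1.0]]
contact_force: [1.1, 1.2, -1.2]
gripper_width: 0.0219
gripper_force: 6.0
```

```bash
python3 -m jog '{"translation":[[0,0,0.008],[0,0,0.016],[0,0,0.016]],"twist":[0,0,0],"fingers":[-1,-1,-1]}' 6
python3 -m jog '{"translation":[[0,0,0.006],[0,0,0.012],[0,0,0.012]],"twist":[0,0,0],"fingers":[-1,-1,-1]}' 5
python3 -c "
from h import *
C,S=np.cos(Y),np.sin(Y)
for c in ('scene',):
    p=optics.snapshot(c); w=cloud(p).reshape(-1,3); d=w[:,:2]-O
    x=(C*d[:,0]+S*d[:,1])*1e3; y=(-S*d[:,0]+C*d[:,1])*1e3; z=w[:,2]*1e3
    col=p['frame'].reshape(-1,3).astype(int); br=(col[:,0]-col[:,2]>60)&(col[:,0]>100)
    for a in range(-45,105,5):
        m=br&(abs(y-a)<2.5)&(abs(x)<25)&(z>35)&(z<100)
        if m.sum()>2: print(a,m.sum(),np.round([x[m].min(),x[m].max(),z[m].min(),z[m].max()],1))
"
```

```text
time: 20.95
ee_pos: [0.5268, 0.0197, 0.0281]
ee_rot: [[-0.095, 0.995, 0.0], [0.995, 0.095, -0.0], [-0.0, 0.0, -1.0]]
contact_force: [1.4, 0.9, -0.6]
gripper_width: 0.0221
gripper_force: 6.0
time: 21.32
ee_pos: [0.5272, 0.0196, 0.027]
ee_rot: [[-0.095, 0.995, 0.001], [0.995, 0.095, -0.0], [-0.0, 0.001, -1.0]]
contact_force: [1.0, 0.7, 4.1]
gripper_width: 0.0219
gripper_force: 5.0
-5 27 [-11.5  17.4  37.7  70. ]
0 29 [-10.2  16.5  46.8  70.7]
5 20 [-3.4 11.2 45.6 63.1]
10 19 [-0.2 10.8 49.2 62.9]
15 14 [ 0.6 10.4 48.7 60.7]
20 13 [ 4.7 11.4 44.9 57.4]
25 4 [ 9.5 10.8 45.2 52.5]
45 4 [-4.9  0.5 53.9 55.5]
50 11 [-4.6  4.4 52.3 55.7]
55 17 [-5.3 11.5 46.1 56.6]
60 30 [-19.6  12.7  36.6  54.3]
65 21 [-7.4 11.5 37.6 54.9]
70 27 [-9.3 10.9 37.  52.9]
75 26 [-3.2 10.8 36.7 51.2]
80 21 [-5.9 10.2 35.5 50.7]
85 28 [-5.7 10.7 35.6 51.2]
90 8 [-8.  11.2 41.8 48.1]
```

```bash
python3 -m jog '{"translation":[[0,0,0],[0,0,0],[0,0,0],[0,0,-0.15],[0,0,-0.5],[0.3,0,-0.5],[0.56,0,-0.5]],"twist":[0,0,0,0,0,0,0],"fingers":[-0.5,-0.3,-0.25,-0.25,-0.25,-0.25,-0.25]}' 10 
python3 -m jog '{"translation":[[0,0,0],[0,0,0],[0,0,0.25],[0,0,0.5],[0,0,0.52]],"twist":[0,0,0,0,0],"fingers":[-1,-1,-1,-1,-1]}' 10
cat >> h.py <<'E'
def prof(c='scene',ys=range(-45,105,5)):
    C,S=np.cos(Y),np.sin(Y); p=optics.snapshot(c); w=cloud(p).reshape(-1,3); d=w[:,:2]-O
    x=(C*d[:,0]+S*d[:,1])*1e3; y=(-S*d[:,0]+C*d[:,1])*1e3; z=w[:,2]*1e3
    col=p['frame'].reshape(-1,3).astype(int); br=(col[:,0]-col[:,2]>60)&(col[:,0]>100)&(abs(x)<25)&(z>33)&(z<100)
    print(c,"y range",np.round(np.percentile(y[br],[0.5,99.5]),1))
    for a in ys:
        m=br&(abs(y-a)<2.5)
        if m.sum()>2: print((a,np.round([x[m].max(),z[m].max()],1).tolist()),end=' ')
    print(); return p
E
python3 -c "
from h import *
go(jig(0,110,.025),np.pi/2+Y); p=prof()
cv2.imwrite('pics/s6.png',cv2.resize(cv2.cvtColor(p['frame'],cv2.COLOR_RGB2BGR)[170:290,240:400],None,fx=4,fy=4))
prof('top')"
```

```text
time: 22.25
ee_pos: [0.5202, 0.0871, 0.0871]
ee_rot: [[-0.094, 0.996, 0.0], [0.996, 0.094, -0.0], [-0.0, 0.0, -1.0]]
contact_force: [0.6, -0.2, 0.6]
gripper_width: 0.0358
gripper_force: 0.0
time: 22.88
ee_pos: [0.5185, 0.0854, 0.0224]
ee_rot: [[-0.094, 0.996, -0.005], [0.996, 0.094, -0.001], [-0.0, -0.005, -1.0]]
contact_force: [0.4, -0.5, 0.1]
gripper_width: 0.0008
gripper_force: 0.0
shift [-0.043  0.018 -0.022] twist -0.0007 now [0.5185 0.0854 0.0224] 1.665 F [ 0.4 -0.5  0.1] w 0.0008 0.0 t 22.88 q6 -0.06
scene y range [-1218.4   276. ]
(-20, [11.7, 63.3]) (-15, [12.7, 64.1]) (-10, [17.4, 63.8]) (-5, [17.3, 65.8]) (0, [15.4, 64.4]) (5, [12.5, 52.2]) (10, [12.3, 51.6]) (15, [11.7, 51.9]) (20, [11.2, 50.9]) (25, [12.0, 50.3]) (30, [11.5, 52.3]) (35, [11.4, 50.1]) (40, [11.6, 49.9]) (45, [12.3, 49.9]) (50, [12.6, 49.8]) (55, [11.4, 49.5]) (60, [11.1, 49.4]) (65, [11.7, 49.7]) (70, [11.1, 50.3]) (75, [10.6, 51.1]) (80, [10.8, 49.8]) (85, [11.9, 49.2]) (90, [11.3, 49.4]) 
top y range [-17.7   7.3]
(-20, [9.0, 61.6]) (-15, [11.2, 65.7]) (-10, [11.5, 65.2]) (-5, [13.7, 68.0]) (0, [13.9, 67.9]) (5, [10.2, 63.0])
```

View pics/s6.png

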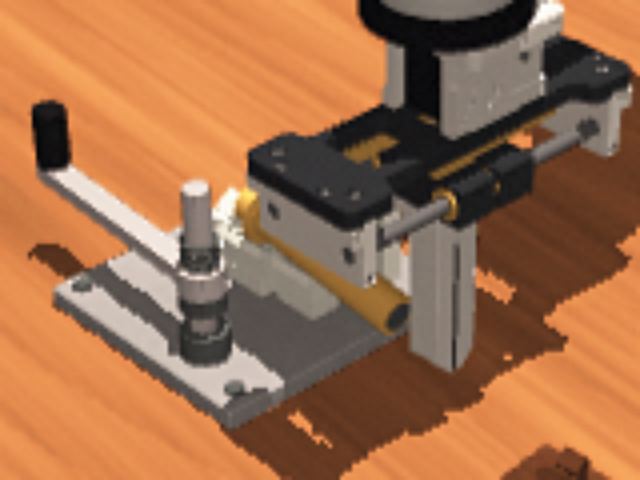

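The barrel lies sloping on the V and the inner ridge, with its collar at about (247,205) and plain end at (398,315). The shut fingers stand at (443,300), just beyond the plain end. I'll creep forward against it.

```bash
python3 -m jog '{"translation":[[-0.02,0.015,-0.02],[-0.04,0.015,-0.02],[-0.05,0.015,-0.02],[-0.05,0.015,-0.02]],"twist":[0,0,0,0],"fingers":[-1,-1,-1,-1]}' | egrep 'pos|contact'
python3 -m jog '{"translation":[[-0.02,0,0],[-0.04,0,0],[-0.06,0,0],[-0.06,0,0]],"twist":[0,0,0,0],"fingers":[-1,-1,-1,-1]}' | egrep 'pos|contact'
python3 -m jog '{"translation":[[-0.015,0,0],[-0.03,0,0],[-0.03,0,0]],"twist":[0,0,0],"fingers":[-1,-1,-1]}' | egrep 'pos|contact'
```

```text
ee_pos: [0.5227, 0.0807, 0.0269]
contact_force: [-0.1, 0.2, 0.5]
ee_pos: [0.5234, 0.0734, 0.0266]
contact_force: [0.4, 0.7, 0.0]
ee_pos: [0.5237, 0.0699, 0.0266]
contact_force: [-0.1, -0.7, -0.1]
```

```bash
python3 -m jog '{"translation":[[-0.015,0,0],[-0.03,0,0],[-0.03,0,0]],"twist":[0,0,0],"fingers":[-1,-1,-1]}' | egrep 'pos|contact'
python3 -m jog '{"translation":[[-0.015,0,0],[-0.03,0,0],[-0.03,0,0]],"twist":[0,0,0],"fingers":[-1,-1,-1]}' | egrep 'pos|contact'
python3 -c "
from h import *
prof('scene',[-40,-35,-30,-25,-20,-15,-10,-5,0]);prof('top',[-30,-25,-20,-15,-10,-5,0])"
```

```text
ee_pos: [0.524, 0.0668, 0.0267]
contact_force: [-0.7, 3.7, 0.9]
ee_pos: [0.5244, 0.0627, 0.0267]
contact_force: [-0.5, 3.7, 1.3]
scene y range [-1219.6   276.1]
(-15, [18.1, 57.1]) (-10, [16.9, 55.4]) (-5, [17.2, 58.0]) (0, [12.4, 54.1]) Traceback (most recent call last):
  File "<string>", line 3, in <module>
    prof('scene',[-40,-35,-30,-25,-20,-15,-10,-5,0]);prof('top',[-30,-25,-20,-15,-10,-5,0])
                                                     ~~~~^^^^^^^^^^^^^^^^^^^^^^^^^^^^^^^^^^
  File "h.py", line 27, in prof
    print(c,"y range",np.round(np.percentile(y[br],[0.5,99.5]),1))
                               ~~~~~~~~~~~~~^^^^^^^^^^^^^^^^^^
    return _quantile_unchecked(
        a, q, axis, out, overwrite_input, method, keepdims, weights)
    return _ureduce(a,
                    func=_quantile_ureduce_func,
    ...<5 lines>...
                    overwrite_input=overwrite_input,
                    method=method)
    r = func(a, **kwargs)
    result = _quantile(arr,
                       quantiles=q,
    ...<2 lines>...
                       out=out,
                       weights=wgt)
    slices_having_nans = np.isnan(arr[-1, ...])
                                  ~~~^^^^^^^^^
IndexError: index -1 is out of bounds for axis 0 with size 0
```

```bash
python3 -m jog '{"translation":[[-0.02,0,0],[-0.04,0,0],[-0.06,0,0],[-0.06,0,0]],"twist":[0,0,0,0],"fingers":[-1,-1,-1,-1]}' | egrep 'time|pos|contact'
python3 -m jog '{"translation":[[-0.02,0,0],[-0.04,0,0],[-0.06,0,0],[-0.06,0,0]],"twist":[0,0,0,0],"fingers":[-1,-1,-1,-1]}' | egrep 'pos|contact'
python3 -c "
from h import *
go(jig(0,69,.0267),np.pi/2+Y)
prof('scene',[-40,-35,-30,-25,-20,-15,-10,-5,0])"
```

```text
time: 25.7
ee_pos: [0.5251, 0.0555, 0.0267]
contact_force: [-0.7, 4.7, 1.8]
ee_pos: [0.5258, 0.0491, 0.0269]
contact_force: [-0.9, 6.7, 3.9]
shift [-0.077 -0.013  0.002] twist -0.0005 now [0.5258 0.0491 0.0269] 1.665 F [-0.9  6.7  3.9] w 0.0004 3.0 t 26.2 q6 -0.13
scene y range [-1216.7   276.1]
(-25, [17.2, 59.0])
```

```bash
python3 -c "
from h import *
C,S=np.cos(Y),np.sin(Y)
for c in ('scene','top'):
    p=optics.snapshot(c); w=cloud(p).reshape(-1,3); d=w[:,:2]-O
    x=(C*d[:,0]+S*d[:,1])*1e3; y=(-S*d[:,0]+C*d[:,1])*1e3; z=w[:,2]*1e3
    f=p['frame'].reshape(-1,3).astype(int); br=(f[:,0]>1.5*f[:,2])&(abs(x)<20)&(z>28)&(z<75)
    print(c,br.sum())
    for a in range(-55,100,5):
        m=br&(abs(y-a)<2.5)
        if m.sum()>1: print((a,int(m.sum()),np.round([x[m].max(),z[m].min(),z[m].max()],1).tolist()),end=' ')
"
```

```text
scene 477
(-25, 12, [19.0, 46.9, 60.8]) (-10, 2, [12.2, 52.3, 54.4]) (-5, 2, [13.1, 50.3, 55.8]) (0, 2, [12.2, 51.4, 53.6]) (5, 4, [13.1, 51.2, 54.3]) (10, 6, [12.3, 47.5, 52.2]) (15, 3, [11.1, 46.4, 49.4]) (20, 9, [13.1, 42.8, 55.0]) (25, 10, [12.2, 40.5, 58.1]) (30, 18, [13.5, 40.6, 58.4]) (35, 24, [12.8, 43.1, 59.3]) (40, 31, [10.8, 39.2, 58.9]) (45, 24, [12.0, 35.9, 55.5]) (50, 21, [11.4, 40.3, 54.9]) (55, 23, [10.6, 36.6, 51.9]) (60, 14, [11.8, 36.1, 50.1]) (65, 7, [11.4, 33.4, 44.2]) top 103
```

```bash
python3 -m jog '{"translation":[[-0.01,0,0],[-0.02,0,0],[-0.02,0,0]],"twist":[0,0,0],"fingers":[-1,-1,-1]}' | egrep 'time|pos|contact'
python3 -m jog '{"translation":[[-0.008,0,0],[-0.008,0,0]],"twist":[0,0],"fingers":[-1,-1]}' | egrep 'pos|contact'
```

```text
time: 26.72
ee_pos: [0.5261, 0.0474, 0.0271]
contact_force: [-0.4, 7.6, 5.3]
ee_pos: [0.5262, 0.0467, 0.0272]
contact_force: [-1.4, 9.2, 5.3]
```

```bash
python3 -m jog '{"translation":[[0.02,0,0],[0.04,0,0],[0.06,0,0],[0.06,0,0]],"twist":[0,0,0,0],"fingers":[-1,-1,-1,-1]}' | egrep 'time|pos|contact'
python3 -c "
from h import *
C,S=np.cos(Y),np.sin(Y)
for c in ('scene',):
    p=optics.snapshot(c); w=cloud(p).reshape(-1,3); d=w[:,:2]-O
    x=(C*d[:,0]+S*d[:,1])*1e3; y=(-S*d[:,0]+C*d[:,1])*1e3; z=w[:,2]*1e3
    f=p['frame'].reshape(-1,3).astype(int); br=(f[:,0]>1.5*f[:,2])&(abs(x)<20)&(z>28)&(z<75)
    for a in range(-55,100,5):
        m=br&(abs(y-a)<2.5)
        if m.sum()>1: print((a,int(m.sum()),np.round([x[m].max(),z[m].min(),z[m].max()],1).tolist()),end=' ')
cv2.imwrite('pics/s7.png',cv2.resize(cv2.cvtColor(p['frame'],cv2.COLOR_RGB2BGR)[180:280,250:370],None,fx=5,fy=5))
"
```

```text
time: 27.48
ee_pos: [0.5253, 0.0521, 0.0264]
contact_force: [-0.2, 0.0, -0.2]
(-30, 18, [16.7, 34.7, 56.9]) (-25, 10, [16.8, 39.0, 57.8]) (-20, 4, [11.7, 47.2, 51.8]) (-15, 4, [11.9, 46.7, 52.5]) (-10, 4, [11.8, 46.8, 53.9]) (-5, 7, [11.3, 32.5, 51.3]) (0, 5, [12.3, 44.2, 51.5]) (5, 6, [11.7, 44.1, 52.3]) (10, 9, [11.9, 34.5, 50.7]) (15, 5, [12.3, 41.8, 50.7]) (20, 7, [11.3, 42.9, 52.0]) (25, 6, [14.3, 42.8, 51.7]) (30, 16, [11.9, 43.3, 57.0]) (35, 16, [10.9, 42.1, 57.6]) (40, 25, [11.9, 40.7, 57.3]) (45, 23, [12.5, 40.6, 55.3]) (50, 22, [11.3, 39.3, 56.4]) (55, 17, [12.4, 41.3, 55.1]) (60, 23, [11.8, 36.0, 55.7]) (65, 11, [12.5, 34.1, 53.1]) (90, 2, [-11.9, 67.0, 69.1])
```

View pics/s7.png

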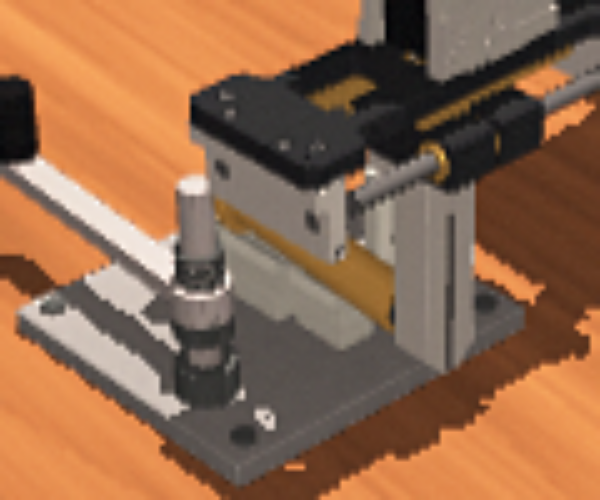

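The hand is in the way. The tube now looks nearly level, running from about (220,215) to (390,310). I'll back off and up to measure the slope.

```bash
python3 -m jog '{"translation":[[0.2,0,0],[0.5,0,-0.3],[0.8,0,-0.7]],"twist":[0,0,0],"fingers":[-1,-1,-1]}' | egrep 'time|pos|contact'
cat >> h.py <<'E'
def seat():
    C,S=np.cos(Y),np.sin(Y)
    for c in ('top','scene'):
        p=optics.snapshot(c); w=cloud(p).reshape(-1,3); d=w[:,:2]-O
        x=(C*d[:,0]+S*d[:,1])*1e3; y=(-S*d[:,0]+C*d[:,1])*1e3; z=w[:,2]*1e3
        f=p['frame'].reshape(-1,3).astype(int); br=(f[:,0]>1.5*f[:,2])&(abs(x)<20)&(z>28)&(z<75)
        print(c)
        for a in range(-65,100,5):
            m=br&(abs(y-a)<2.5)
            if m.sum()>3: print((a,int(m.sum()),np.round([x[m].min(),x[m].max(),np.percentile(z[m],90)],1).tolist()),end=' ')
        if br.any(): print("ends",np.round(np.percentile(y[br],[1,99]),1))
E
python3 -c "
from h import *
seat()"
```

```text
time: 27.9
ee_pos: [0.5152, 0.1482, 0.1104]
contact_force: [1.0, -0.6, -0.2]
top
(-40, 45, [-10.3, 9.7, 62.4]) (-35, 51, [-9.9, 10.3, 62.5]) (-30, 54, [-15.0, 15.5, 66.0]) (-25, 67, [-14.7, 14.1, 65.2]) (-20, 46, [-9.6, 10.6, 60.5]) (-15, 47, [-10.3, 9.8, 60.1]) (-10, 45, [-9.9, 10.3, 60.6]) (-5, 50, [-9.4, 10.7, 60.2]) (0, 45, [-10.2, 10.1, 58.8]) (5, 48, [-9.7, 10.6, 59.1]) (10, 50, [-10.5, 11.2, 57.6]) (15, 46, [-9.9, 10.4, 57.8]) (20, 47, [-9.4, 10.9, 57.8]) (25, 53, [-10.4, 11.6, 56.4]) (30, 46, [-9.7, 10.7, 56.0]) (35, 44, [-9.1, 11.3, 55.5]) (40, 48, [-10.1, 10.2, 56.2]) (45, 49, [-10.6, 11.0, 54.6]) (50, 47, [-10.4, 11.4, 55.3]) (55, 46, [-9.8, 10.5, 54.9]) (60, 49, [-10.3, 11.1, 53.4]) (65, 32, [-10.1, 11.3, 53.2]) ends [-41.4  64.8]
scene
(-45, 7, [-5.2, 6.8, 63.4]) (-40, 10, [-5.1, 10.3, 63.8]) (-35, 6, [3.0, 15.2, 65.2]) (-30, 52, [-15.1, 17.4, 66.1]) (-25, 36, [-13.5, 14.2, 65.1]) (-20, 25, [-6.4, 12.8, 61.7]) (-15, 20, [-5.1, 11.5, 60.8]) (-10, 20, [-6.4, 11.7, 60.2]) (-5, 17, [-3.4, 10.9, 60.2]) (0, 24, [-5.6, 11.8, 60.5]) (5, 22, [-5.5, 11.2, 59.3]) (10, 24, [-7.3, 13.1, 58.5]) (15, 22, [-4.4, 12.6, 57.5]) (20, 22, [-7.5, 12.1, 57.7]) (25, 20, [-6.3, 12.5, 56.9]) (30, 18, [-4.3, 12.7, 56.6]) (35, 26, [-6.0, 12.7, 57.0]) (40, 21, [-6.3, 12.0, 55.9]) (45, 24, [-5.8, 12.2, 55.3]) (50, 22, [-7.2, 11.7, 55.2]) (55, 23, [-3.2, 12.6, 54.3]) (60, 26, [-8.6, 13.0, 53.8]) (65, 29, [-8.8, 12.2, 53.3]) ends [-1215.2   277.6]
```

Still sloping by about 0.09 rad, with the collar at jig y of about -28. The slot is at -34, so about 5 mm remain. The end face rises as the barrel slides, and the finger's friction was holding it down, so I'll raise the finger a little while pushing.

```bash
python3 -m jog '{"translation":[[-0.3,0,0.2],[-0.6,0,0.5],[-0.77,0,0.74],[-0.8,0,0.745],[-0.8,0,0.745]],"twist":[0,0,0,0,0],"fingers":[-1,-1,-1,-1,-1]}' | egrep 'time|pos|contact'
python3 -m jog '{"translation":[[-0.02,0,0],[-0.035,0,-0.01],[-0.045,0,-0.02],[-0.045,0,-0.03]],"twist":[0,0,0,0],"fingers":[-1,-1,-1,-1]}' | egrep 'time|pos|contact'
```

```text
time: 28.62
ee_pos: [0.5257, 0.0522, 0.0216]
contact_force: [0.2, 0.2, 0.6]
time: 29.12
ee_pos: [0.526, 0.0471, 0.0252]
contact_force: [-1.1, 0.2, -0.5]
```

```bash
python3 -m jog '{"translation":[[-0.01,0,-0.008],[-0.02,0,-0.015],[-0.02,0,-0.015]],"twist":[0,0,0],"fingers":[-1,-1,-1]}' | egrep 'time|pos|contact'
python3 -m jog '{"translation":[[-0.01,0,-0.008],[-0.015,0,-0.015],[-0.015,0,-0.015]],"twist":[0,0,0],"fingers":[-1,-1,-1]}' | egrep 'time|pos|contact'
```

```text
time: 29.5
ee_pos: [0.526, 0.0447, 0.0266]
contact_force: [0.5, 1.6, -0.7]
time: 29.88
ee_pos: [0.5266, 0.0425, 0.0286]
contact_force: [-0.1, 0.0, 0.2]
```

```bash
python3 -m jog '{"translation":[[-0.01,0,-0.005],[-0.01,0,-0.005]],"twist":[0,0],"fingers":[-1,-1]}' | egrep 'time|pos|contact'
python3 -c "
from h import *
seat()"
```

```text
time: 30.12
ee_pos: [0.5265, 0.0415, 0.0291]
contact_force: [-0.6, -0.8, -0.3]
top
ends [212.6 279. ]
scene
(-35, 8, [9.7, 15.5, 54.4]) (-30, 18, [8.5, 17.4, 52.8]) (-25, 12, [7.6, 12.7, 52.5]) (-20, 9, [7.7, 11.6, 51.7]) (-15, 8, [8.1, 12.1, 51.8]) (-10, 10, [7.1, 11.0, 52.0]) (-5, 8, [8.0, 11.2, 52.2]) (0, 9, [8.6, 12.8, 53.0]) (5, 12, [8.1, 11.9, 52.5]) (10, 9, [8.7, 11.9, 51.1]) (15, 15, [-8.2, 12.0, 54.7]) (20, 14, [-3.6, 11.6, 56.3]) (25, 24, [-5.3, 13.2, 56.5]) (30, 21, [-6.9, 12.3, 56.0]) (35, 21, [-5.0, 11.6, 56.7]) (40, 21, [-1.4, 12.5, 57.0]) (45, 21, [-1.9, 12.0, 55.9]) (50, 14, [3.1, 11.0, 56.0]) (55, 9, [8.1, 12.5, 53.7]) ends [-1214.6   277.6]
```

```bash
python3 -m jog '{"translation":[[0.05,0,0],[0.2,0,-0.1],[0.4,0,-0.5],[0.6,0,-1]],"twist":[0,0,0,0],"fingers":[-1,-1,-1,0.1]}' | egrep 'time|pos|contact'
python3 -c "
from h import *
seat()
go([0.5997,-0.1329,0.17],1.597)"
```

```text
time: 30.72
ee_pos: [0.5185, 0.1143, 0.1482]
contact_force: [0.8, 0.6, 0.4]
top
(-45, 37, [-9.4, 9.2, 55.8]) (-40, 47, [-10.4, 10.0, 56.1]) (-35, 49, [-14.1, 15.0, 59.7]) (-30, 78, [-15.3, 15.4, 58.9]) (-25, 44, [-10.1, 10.1, 55.2]) (-20, 43, [-9.5, 10.6, 55.6]) (-15, 48, [-10.3, 9.8, 57.1]) (-10, 46, [-9.7, 10.6, 55.3]) (-5, 43, [-9.2, 10.8, 56.3]) (0, 44, [-10.0, 10.1, 55.8]) (5, 50, [-10.7, 10.9, 56.1]) (10, 47, [-10.5, 11.5, 55.7]) (15, 44, [-10.0, 10.4, 55.6]) (20, 49, [-10.6, 11.0, 56.0]) (25, 53, [-10.4, 11.6, 55.6]) (30, 44, [-9.7, 10.7, 55.2]) (35, 41, [-10.4, 11.1, 55.4]) ends [-46.1  35.9]
scene
(-45, 9, [-5.0, 5.9, 57.8]) (-35, 22, [-12.3, 15.2, 61.7]) (-30, 51, [-13.3, 16.5, 61.2]) (-25, 19, [-3.2, 12.4, 56.0]) (-20, 19, [-5.9, 11.4, 56.3]) (-15, 19, [-3.9, 12.3, 57.6]) (-10, 18, [-3.3, 12.2, 56.2]) (-5, 21, [-6.1, 11.8, 57.1]) (0, 19, [-8.4, 12.2, 56.8]) (5, 21, [-5.2, 11.5, 56.5]) (10, 19, [-1.4, 12.8, 56.5]) (15, 23, [-8.4, 11.4, 56.6]) (20, 18, [-4.8, 11.9, 57.1]) (25, 21, [-5.5, 10.8, 57.0]) (30, 21, [-7.0, 12.3, 56.3]) (35, 20, [-3.5, 10.8, 55.6]) (40, 24, [-3.0, 11.7, 56.8]) (45, 23, [-7.4, 11.2, 56.7]) (50, 21, [-5.1, 12.1, 57.2]) (55, 15, [-0.4, 11.4, 56.1]) (60, 49, [-10.7, 12.2, 55.8]) ends [-1213.5   277.5]
shift [-2.127  0.429 -0.128] twist 0.0229 now [0.5238 0.1161 0.1543] 1.669 F [ 0.2 -0.1 -0.7] w 0.015 0.0 t 30.82 q6 -0.01
```

The barrel is level, with its top at 56 mm all along. The collar top is at 61 mm and it sits in the slot at about -33, so it is home. Now to the knob.

```bash
python3 -m jog '{"translation":[[-0.3,0.07,-0.1],[-0.709,0.143,-0.12]],"twist":[0,0],"fingers":[0.2,0.2]}' >/dev/null
python3 -m jog '{"translation":[[-0.35,0.07,0],[-0.709,0.143,0]],"twist":[0,0],"fingers":[0.2,0.2]}' >/dev/null
python3 -m jog '{"translation":[[-0.35,0.07,0],[-0.65,0.13,0],[-0.709,0.143,0],[-0.709,0.143,0],[-0.709,0.143,0]],"twist":[0.01,0.02,0.023,0.023,0.023],"fingers":[0.2,0.2,0.2,0.2,0.2]}' >/dev/null
python3 -c "
from h import *
p=optics.snapshot('scene'); w=cloud(p)
for d in optics.look_for(p,'knob'): print(d['position'],d['score'])
q=w[(w[...,2]>.085)&(w[...,2]<.1)&(abs(w[...,0]-.6)<.03)&(abs(w[...,1]+.133)<.03)]; print(len(q),np.round(q.min(0),4),np.round(q.max(0),4))
go([0.5997,-0.1329,0.066],1.597)"
```

```text
[0.6014, -0.0667, 0.0618] 0.89
[0.7947, -0.0541, 0.0109] 0.18
63 [ 0.5921 -0.1417  0.0851] [ 0.6084 -0.123   0.0965]
shift [0.018 0.042 0.797] twist -0.0006 now [ 0.5948 -0.1352  0.1617] 1.595 F [-0.2  0.1  0.1] w 0.0565 0.0 t 32.05 q6 -0.36
```

```bash
python3 -m jog '{"translation":[[0.018,0.042,0.3],[0.018,0.042,0.55],[0.018,0.042,0.7],[0.018,0.042,0.79],[0.018,0.042,0.79],[0.018,0.042,0.79],[0.018,0.042,0.79],[0.018,0.042,0.79],[0.018,0.042,0.79]],"twist":[0,0,0,0,0,0,0,0,0],"fingers":[0.2,0.2,0.2,0.2,-0.3,-1,-1,-1,-1]}' 50
python3 -m jog '{"translation":[[0,0,-0.04],[0,0,-0.08],[0,0,-0.12],[0,0,-0.16],[0,0,-0.2],[0,0,-0.21],[0,0,-0.21]],"twist":[0,0,0,0,0,0,0],"fingers":[-1,-1,-1,-1,-1,-1,-1]}' 50
python3 -c "
from h import *
t=1.5
go(jig(65-130*np.cos(t),22-130*np.sin(t),.0914),Y+t)"
```

```text
time: 33.17
ee_pos: [0.6004, -0.1347, 0.0671]
ee_rot: [[-0.023, 1.0, 0.001], [1.0, 0.023, -0.0], [-0.001, 0.001, -1.0]]
contact_force: [0.3, -0.2, 1.0]
gripper_width: 0.0172
gripper_force: 50.0
time: 34.05
ee_pos: [0.5997, -0.134, 0.0916]
ee_rot: [[-0.023, 1.0, -0.001], [1.0, 0.023, 0.001], [0.001, -0.001, -1.0]]
contact_force: [0.3, 3.4, -9.5]
gripper_width: 0.0172
gripper_force: 50.0
shift [ 0.026 -0.017  0.002] twist -0.0008 now [ 0.5997 -0.134   0.0916] 1.594 F [ 0.3  3.4 -9.5] w 0.0172 50.0 t 34.05 q6 -0.36
```

```bash
python3 -m jog '{"translation":[[0.0086,-0.137,0],[0.034,-0.272,0],[0.076,-0.403,0],[0.135,-0.527,0],[0.208,-0.644,0],[0.295,-0.75,0],[0.295,-0.75,0]],"twist":[0.04,0.08,0.119,0.159,0.199,0.239,0.239],"fingers":[-1,-1,-1,-1,-1,-1,-1]}' 50
python3 -c "
from h import *
t=.75
go(jig(65-132*np.cos(t),22-132*np.sin(t),.0914),Y+t)"
```

```text
time: 34.92
ee_pos: [0.5091, -0.1012, 0.0922]
ee_rot: [[0.664, 0.748, 0.001], [0.748, -0.664, -0.001], [-0.0, 0.001, -1.0]]
contact_force: [1.3, 0.8, -8.6]
gripper_width: 0.0168
gripper_force: 50.0
shift [-0.003 -0.023  0.007] twist -0.0004 now [ 0.5091 -0.1012  0.0922] 0.845 F [ 1.3  0.8 -8.6] w 0.0168 50.0 t 34.92 q6 0.4
```

```bash
python3 -m jog '{"translation":[[0.0086,-0.137,0],[0.034,-0.272,0],[0.076,-0.403,0],[0.135,-0.527,0],[0.208,-0.644,0],[0.295,-0.75,0],[0.295,-0.75,0],[0.295,-0.75,0]],"twist":[0.04,0.08,0.119,0.159,0.199,0.239,0.239,0.239],"fingers":[-1,-1,-1,-1,-1,-1,-1,-1]}' 50
python3 -c "
from h import *
go([0.4655,-0.0152,.0914],Y)
p=optics.snapshot('scene'); w=cloud(p).reshape(-1,3); d=w[:,:2]-O; C,S=np.cos(Y),np.sin(Y)
x=(C*d[:,0]+S*d[:,1])*1e3; y=(-S*d[:,0]+C*d[:,1])*1e3; z=w[:,2]*1e3
for a in (-45,-30,-15,0,20,35):
    m=(abs(x-a)<3)&(z>80)&(z<89)&(abs(y-22)<30)
    if m.any(): print(a,m.sum(),np.round([y[m].min(),y[m].max(),z[m].max()],1))
"
```

```text
time: 35.92
ee_pos: [0.4657, -0.0155, 0.0918]
ee_rot: [[0.996, 0.094, -0.001], [0.094, -0.996, -0.001], [-0.001, 0.001, -1.0]]
contact_force: [-0.9, -0.9, -9.6]
gripper_width: 0.0168
gripper_force: 50.0
shift [-0.001 -0.003  0.003] twist -0.0005 now [ 0.4657 -0.0155  0.0918] 0.095 F [-0.9 -0.9 -9.6] w 0.0168 50.0 t 35.92 q6 1.29
-45 14 [11.1 26.6 84.3]
-30 14 [12.5 27.9 84.3]
-15 11 [14.3 27.6 85.7]
0 15 [16.5 26.3 85.9]
20 18 [15.  28.8 85.2]
35 16 [11.9 26.4 85.1]
```

```bash
python3 -m jog '{"translation":[[0,-0.004,0.025],[0,-0.004,0.05],[0,-0.004,0.075],[0,-0.004,0.1],[0,-0.004,0.115],[0,-0.004,0.13],[0,-0.004,0.13]],"twist":[0,0,0,0,0,0,0],"fingers":[-1,-1,-1,-1,-1,-1,-1]}' 50
python3 -m jog '{"translation":[[0,0,0.008],[0,0,0.016],[0,0,0.016],[0,0,0.016]],"twist":[0,0,0,0],"fingers":[-1,-1,-1,-1]}' 50
```

```text
time: 36.85
ee_pos: [0.4655, -0.0146, 0.0762]
ee_rot: [[0.996, 0.092, -0.0], [0.092, -0.996, -0.001], [-0.0, 0.001, -1.0]]
contact_force: [-2.0, -4.9, -6.5]
gripper_width: 0.0172
gripper_force: 50.0
time: 37.35
ee_pos: [0.4655, -0.0146, 0.0744]
ee_rot: [[0.996, 0.092, -0.0], [0.092, -0.996, -0.001], [-0.0, 0.001, -1.0]]
contact_force: [-2.6, -5.7, -6.0]
gripper_width: 0.0171
gripper_force: 50.0
```

```bash
python3 -m jog '{"translation":[[0,0.003,0.008],[0,0.003,0.012],[0,0.003,0.012]],"twist":[0,0,0],"fingers":[-1,-1,-1]}' 50 | egrep 'pos|contact'
python3 -m jog '{"translation":[[0,0,0.008],[0,0,0.012],[0,0,0.012]],"twist":[0,0,0],"fingers":[-1,-1,-1]}' 50 | egrep 'pos|contact'
```

```text
ee_pos: [0.4654, -0.0147, 0.0737]
contact_force: [-4.5, -3.4, 0.2]
ee_pos: [0.4653, -0.0147, 0.0734]
contact_force: [-5.6, -4.3, 9.6]
```

```bash
python3 -m jog '{"translation":[[0,0.002,-0.008],[0,0.002,-0.011],[0,0.002,-0.011]],"twist":[0,0,0],"fingers":[-1,-1,-1]}' 50 | egrep 'pos|contact'
python3 -m jog '{"translation":[[0,0,0],[0,0,0],[0,0,0],[0,0,0]],"twist":[0,0,0,0],"fingers":[-0.5,-0.2,0.1,0.1]}' 20 | egrep 'pos|contact|width'
python3 -m jog '{"translation":[[0,0,-0.1],[0,0,-0.4],[0,0,-0.9],[0,0,-0.9],[0,0,-0.9]],"twist":[0,0,0,0,0],"fingers":[0.1,0.1,0.1,0.1,0.1]}' | egrep 'time|pos|contact'
python3 -c "
from h import *
seat()
p=optics.snapshot('scene'); w=cloud(p).reshape(-1,3); d=w[:,:2]-O; C,S=np.cos(Y),np.sin(Y)
x=(C*d[:,0]+S*d[:,1])*1e3; y=(-S*d[:,0]+C*d[:,1])*1e3; z=w[:,2]*1e3
for a in (-45,-30,-15,0,20,35):
    m=(abs(x-a)<3)&(z>60)&(z<72)&(abs(y-22)<14)
    if m.any(): print(a,m.sum(),np.round([y[m].min(),y[m].max(),z[m].max()],1))
cv2.imwrite('pics/s8.png',cv2.resize(cv2.cvtColor(p['frame'],cv2.COLOR_RGB2BGR)[170:290,240:400],None,fx=4,fy=4))"
```

```text
ee_pos: [0.4654, -0.0147, 0.0736]
contact_force: [-4.4, -3.7, -0.1]
ee_pos: [0.4662, -0.0147, 0.073]
contact_force: [-0.1, -0.6, -0.1]
gripper_width: 0.0497
time: 39.6
ee_pos: [0.4653, -0.0148, 0.1809]
contact_force: [0.2, 0.0, -0.2]
top
(-45, 40, [-10.5, 9.2, 57.1]) (-40, 47, [-10.3, 10.0, 55.5]) (-35, 54, [-15.5, 15.2, 60.7]) (-30, 74, [-15.3, 15.4, 59.8]) (-25, 48, [-10.1, 10.3, 55.4]) (-20, 45, [-10.7, 10.6, 55.8]) (-15, 48, [-10.3, 9.8, 54.9]) (-10, 49, [-9.8, 10.6, 55.0]) (-5, 43, [-10.8, 9.5, 55.5]) (0, 45, [-10.2, 10.1, 56.1]) (5, 51, [-10.7, 10.9, 55.8]) (10, 45, [-10.5, 11.0, 56.1]) (15, 4, [-2.4, 2.1, 66.1]) (30, 43, [-9.7, 10.7, 55.7]) (35, 48, [-10.3, 11.4, 56.3]) (40, 49, [-10.1, 10.2, 55.2]) (45, 46, [-9.6, 11.0, 55.4]) (50, 44, [-10.2, 11.2, 55.6]) (55, 46, [-9.8, 10.5, 56.2]) (60, 51, [-9.3, 10.9, 54.6]) ends [-45.9 276.8]
scene
(-50, 4, [-1.0, 4.0, 55.7]) (-45, 7, [-4.4, 6.8, 56.3]) (-35, 24, [-14.9, 15.2, 61.3]) (-30, 48, [-13.3, 17.0, 58.7]) (-25, 19, [-4.2, 11.5, 56.4]) (-20, 18, [-3.8, 11.9, 55.7]) (-15, 18, [-4.4, 11.1, 56.5]) (-10, 14, [-3.8, 11.3, 56.6]) (-5, 13, [-5.3, 10.3, 56.0]) (0, 4, [-0.2, 5.8, 55.9]) (20, 8, [5.8, 11.4, 52.4]) (25, 19, [-2.9, 17.2, 57.7]) (30, 19, [-5.2, 12.2, 56.9]) (35, 24, [-6.1, 12.6, 56.2]) (40, 23, [-6.2, 11.5, 55.9]) (45, 20, [-1.6, 12.2, 56.2]) (50, 19, [-5.8, 12.4, 57.0]) (55, 23, [-5.9, 12.8, 56.1]) (60, 35, [-10.4, 12.4, 55.6]) (65, 5, [-4.4, 11.2, 55.5]) ends [-1214.3   277.6]
-45 23 [ 8.2 35.8 68.5]
-30 13 [14.6 27.3 67.1]
-15 15 [15.1 29.5 67.4]
0 17 [14.  28.  66.7]
20 14 [12.1 26.6 66.9]
35 19 [13.3 27.6 68.5]
```

View pics/s8.png

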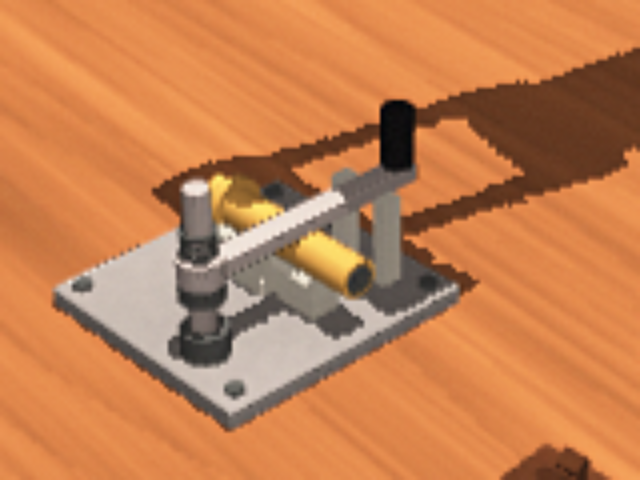

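The last picture shows the bar across the barrel at about (290,225). It sits in the fork between the teeth at (345,210) and (387,240), and the barrel lies level under it with its collar at (240,195). The hand is clear, so I'm handing in.

```bash
python3 -c "
from plant import r
print(r.close_job())"
```

```text
the job is handed in; nothing more can be done
None
```

I handed the job in at about 40 s: the barrel lies level with its collar home in the gate's slot, and the clamp bar is down in its fork holding it. The bar was let down under control both times, the barrel push peaked at 9.2 N (the forcing limit is about 11 N), and none of the moves came near the other parts; no verdict has come back.

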